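# Line up the battery packs for charging in order of size

## Robot

A 6-joint arm with a two-finger parallel gripper is mounted at the origin on the work surface. World frame = base frame: x ahead of the robot, y to its left, z up, the work surface at z = 0. Lengths are in mm, angles in rad, forces in N, time in s.
With the tool pointing down it reaches from about 300 to 775 mm from the base axis. Payload 14.6 kg.
Tool frame: the origin (TCP) lies midway between the tips of the shut fingers; the grasp point (between the pads) lies 19 mm behind it; z points along the fingers, y is the direction in which the jaws open and shut (so a half turn about z gives the same grasp; the last joint's range is limited). The gripper opens to 94 mm and grips with 3 to 60 N. Pads are 16 mm wide; open, the fingers measure 119 mm over their backs; the gripper's body (75 mm by 177 mm) begins 78 mm behind the grasp point.
Start: joints at [-1.271, 0.3, 1.521, -0, 1.321, -0.067], TCP at [197.239, -513.406, 205.446] pointing down, gripper open.
Joint ranges: [-3.03, 3.03], [-0.79, 2.21], [0.23, 2.52], [-1.04, 4.18], [0, 3.07], [-2.55, 2.55]. Speed limits (rad/s): [2.22, 2.22, 2.57, 3.14, 3.14, 3.14].

## Interface

Orientations are given as [roll, pitch, yaw] about the fixed x, y, z axes, in that order (R = Rz(yaw) Ry(pitch) Rx(roll)).
In Python, from cell import manip gives the robot as it stands.
- The arm moves only by the tool play_rows, never from a script. Its argument "commands" is a list of rows, each an object of numbers: "x", "y", "z": the shift along the tool's x, y, z in m; "wx", "wy", "wz": the turn, a rotation vector about the tool's x, y, z in degrees; "grip": the opening, from 0 (shut) to 1 (fully open). In form: [{"x": .., "y": .., "z": .., "wx": .., "wy": .., "wz": .., "grip": ..}, ...]. A call has 1 to 20 rows; each row shifts and turns the commanded pose from where the row before left it, along the tool's axes as they then stand; what a row does not reach is not made up. A row lasts 1/8 s, in which the tool goes at most 62.5 mm and 10.7 degrees, less where a joint would pass 70% of its speed; a pose out of reach is approached as far as the arm can. A call is refused whole if a number of a shift passes 0.0625 or a number of a turn 10.7, either way. A call with a gripper value outside its range is refused whole. The fingers move at their own pace and stop on an object; "squeeze" is the grip in N (left out, the last holds). Time passes only in rows, so rows that do not move let the fingers close. It gives the time, the measured TCP pose, the force and the opening at its end, in the units of the state.
- manip.read_state(): the state, without advancing time (a new reading comes with each control period).
- manip.camera(name): name is "scene" or "top" or "wrist"; returns (picture, depth): 480x640x3 uint8, red, green, blue; 480x640 float32, mm along the optical axis (not along the pixel's ray), 0 where there is no reading.
- manip.camera_info(name): a dict with "intrinsics" (3x3 intrinsics, pixels), "camera_from_world" (4x4, takes a point from world to camera coordinates); the wrist camera has in their place "tool_from_camera" (4x4, takes a point from camera to tool coordinates, whose origin is the TCP and whose axes are the flange's). Camera axes: x right, y up, looking along -z (the intrinsics and any distortion apply to the point x, -y, -z); pixel columns grow to the right and rows downward; lengths in mm; the calibration is good to about 2 mm. A picture is of the moment at which its call begins: read the wrist's pose just before it. camera_info takes no time and is no camera call.
- manip.sign_off(): hands the job in, once; it reports no verdict.
The state is a dict: "clock": time; "joints": joint angles; "qd": joint speeds; "effort": joint torques, N m; "eef_pos": TCP position; "eef_rot": TCP orientation; "wrist_force": force on the tool from outside, world axes, zero at the start; "moment": the same for the moment, N m; "finger_gap": finger opening in mm.
Only numpy, scipy, OpenCV 4.12 (cv2) and the standard library are available. Lean on these libraries where they do the work, as an engineer would, in place of code of your own. Each camera call takes 0.05 s, during which the arm holds its last target.

## Task

Line the four lithium battery packs up for charging on the row of white ceramic tiles, one pack to a tile, in order of size: the largest, which takes longest and goes on first, on the tile next to the power strip with the charger, and so on down to the smallest on the tile farthest from it. The largest is held snugly in the foam of the open case, so draw it straight up and out. Set each pack down flat without dropping it, in the middle of its tile with its length square across the row (either end first), and leave all four released and at rest.

Things in the scene. Friction and masses are not known exactly. Their poses are not given: they have to be found in the camera images.
- pack_96: largest of four battery packs: grey brick, silver faces, black cap at one end, 96 long x 48 wide x 40 high, 320 g. Origin: centre of underside; x along length to the cap, y across, z up. Starts in a foam cutout of a fixed open case (140 x 104 x 26 high) at the row end away from the strip: underside 8 above table, top 22 free; sprung ribs grip its sides, 2 mm play, about 5 N to pull straight up.
- pack_80: second largest of four battery packs: grey brick, silver faces, black cap at one end, 80 long x 41 wide x 32 high, 190 g. Origin: centre of underside; x along length to the cap, y across, z up. Starts flat on the table beyond the tile row, seen from the robot.
- pack_64: third largest of four battery packs: grey brick, silver faces, black cap at one end, 64 long x 34 wide x 24 high, 90 g. Origin: centre of underside; x along length to the cap, y across, z up. Starts flat on the table beyond the tile row, seen from the robot.
- pack_48: smallest of four battery packs: grey brick, silver faces, black cap at one end, 48 long x 27 wide x 16 high, 40 g. Origin: centre of underside; x along length to the cap, y across, z up. Starts flat on the table beyond the tile row, seen from the robot.
- tile_a: one of four like white ceramic tiles, 100 x 100 x 8, fixed flat in one row on a thin dark mat, centres about 106 apart; which is where in the row changes. Origin: centre of underside, 2 above the table; top 8 above origin; x points away from the robot, square across the row; y along the row; z up.
- tile_b: one of four like white ceramic tiles, 100 x 100 x 8, fixed flat in one row on a thin dark mat, centres about 106 apart; which is where in the row changes. Origin: centre of underside, 2 above the table; top 8 above origin; x points away from the robot, square across the row; y along the row; z up.
- tile_c: one of four like white ceramic tiles, 100 x 100 x 8, fixed flat in one row on a thin dark mat, centres about 106 apart; which is where in the row changes. Origin: centre of underside, 2 above the table; top 8 above origin; x points away from the robot, square across the row; y along the row; z up.
- tile_d: one of four like white ceramic tiles, 100 x 100 x 8, fixed flat in one row on a thin dark mat, centres about 106 apart; which is where in the row changes. Origin: centre of underside, 2 above the table; top 8 above origin; x points away from the robot, square across the row; y along the row; z up.
- strip: cream power strip, 190 x 56 x 36 high, fixed just past one end of the tile row (which end changes), its length across the row; red rocker switch at its robot end, black charger plugged into its far end, top 80 above the table. Origin: centre of underside; x along its length away from the robot, y along the row, z up.
Mind the look-alikes: they are no part of the job. What is shaped like the tile_c but turquoise is not meant. Leave any orange look-alike of the pack_96 alone.

How it is judged (in metres and radians):
At the end, for the whole second after the job is handed in: Each pack lies flat (within 0.15 rad) and at rest on its own tile, its centre within 15 mm of the tile's centre and its length within 0.26 rad of square across the row (either end first); largest on the tile nearest the power strip, then the second and third largest, smallest on the farthest tile (((horizontal distance between pack_96 and tile_a below 0.015 m and angle between the x axis of pack_96 and the x axis of tile_a, either way round below 0.26 rad and z of pack_96 in the frame of tile_a between 0.004 and 0.012 m) or (horizontal distance between pack_96 and tile_b below 0.015 m and angle between the x axis of pack_96 and the x axis of tile_b, either way round below 0.26 rad and z of pack_96 in the frame of tile_b between 0.004 and 0.012 m) or (horizontal distance between pack_96 and tile_c below 0.015 m and angle between the x axis of pack_96 and the x axis of tile_c, either way round below 0.26 rad and z of pack_96 in the frame of tile_c between 0.004 and 0.012 m) or (horizontal distance between pack_96 and tile_d below 0.015 m and angle between the x axis of pack_96 and the x axis of tile_d, either way round below 0.26 rad and z of pack_96 in the frame of tile_d between 0.004 and 0.012 m)) and horizontal distance between pack_96 and strip between 0.086 and 0.181 m and angle between each of pack_96, pack_80, pack_64, pack_48's own z axis and vertical below 0.15 rad and linear speed of each of pack_96, pack_80, pack_64, pack_48 below 0.02 m/s and angular speed of each of pack_96, pack_80, pack_64, pack_48 below 0.2 rad/s and ((horizontal distance between pack_80 and tile_a below 0.015 m and angle between the x axis of pack_80 and the x axis of tile_a, either way round below 0.26 rad and z of pack_80 in the frame of tile_a between 0.004 and 0.012 m) or (horizontal distance between pack_80 and tile_b below 0.015 m and angle between the x axis of pack_80 and the x axis of tile_b, either way round below 0.26 rad and z of pack_80 in the frame of tile_b between 0.004 and 0.012 m) or (horizontal distance between pack_80 and tile_c below 0.015 m and angle between the x axis of pack_80 and the x axis of tile_c, either way round below 0.26 rad and z of pack_80 in the frame of tile_c between 0.004 and 0.012 m) or (horizontal distance between pack_80 and tile_d below 0.015 m and angle between the x axis of pack_80 and the x axis of tile_d, either way round below 0.26 rad and z of pack_80 in the frame of tile_d between 0.004 and 0.012 m)) and horizontal distance between pack_80 and strip between 0.192 and 0.287 m and ((horizontal distance between pack_64 and tile_a below 0.015 m and angle between the x axis of pack_64 and the x axis of tile_a, either way round below 0.26 rad and z of pack_64 in the frame of tile_a between 0.004 and 0.012 m) or (horizontal distance between pack_64 and tile_b below 0.015 m and angle between the x axis of pack_64 and the x axis of tile_b, either way round below 0.26 rad and z of pack_64 in the frame of tile_b between 0.004 and 0.012 m) or (horizontal distance between pack_64 and tile_c below 0.015 m and angle between the x axis of pack_64 and the x axis of tile_c, either way round below 0.26 rad and z of pack_64 in the frame of tile_c between 0.004 and 0.012 m) or (horizontal distance between pack_64 and tile_d below 0.015 m and angle between the x axis of pack_64 and the x axis of tile_d, either way round below 0.26 rad and z of pack_64 in the frame of tile_d between 0.004 and 0.012 m)) and horizontal distance between pack_64 and strip between 0.298 and 0.393 m and ((horizontal distance between pack_48 and tile_a below 0.015 m and angle between the x axis of pack_48 and the x axis of tile_a, either way round below 0.26 rad and z of pack_48 in the frame of tile_a between 0.004 and 0.012 m) or (horizontal distance between pack_48 and tile_b below 0.015 m and angle between the x axis of pack_48 and the x axis of tile_b, either way round below 0.26 rad and z of pack_48 in the frame of tile_b between 0.004 and 0.012 m) or (horizontal distance between pack_48 and tile_c below 0.015 m and angle between the x axis of pack_48 and the x axis of tile_c, either way round below 0.26 rad and z of pack_48 in the frame of tile_c between 0.004 and 0.012 m) or (horizontal distance between pack_48 and tile_d below 0.015 m and angle between the x axis of pack_48 and the x axis of tile_d, either way round below 0.26 rad and z of pack_48 in the frame of tile_d between 0.004 and 0.012 m)) and horizontal distance between pack_48 and strip between 0.404 and 0.499 m); the robot touches nothing.
It fails at once if pack_96 falls or is thrown: moves faster than 0.7 m/s while the fingers do not hold it (a fall of about 25 mm) (linear speed of pack_96 above 0.7 m/s and contact force between the fingers and pack_96 below 0.01 N).
It fails at once if pack_80 falls or is thrown: moves faster than 0.7 m/s while the fingers do not hold it (a fall of about 25 mm) (linear speed of pack_80 above 0.7 m/s and contact force between the fingers and pack_80 below 0.01 N).
It fails at once if pack_64 falls or is thrown: moves faster than 0.7 m/s while the fingers do not hold it (a fall of about 25 mm) (linear speed of pack_64 above 0.7 m/s and contact force between the fingers and pack_64 below 0.01 N).
It fails at once if pack_48 falls or is thrown: moves faster than 0.7 m/s while the fingers do not hold it (a fall of about 25 mm) (linear speed of pack_48 above 0.7 m/s and contact force between the fingers and pack_48 below 0.01 N).
It also fails if it takes over 109 s, if anything falls off the work surface, if the arm or the gripper's body presses on something with over 40 N, if the wrist force passes 120 N, or if a joint passes its speed limit or range.

## Working session

There is one attempt and no reset: what is moved stays moved. The work goes in short steps, Python scripts to look and compute and a tool call to move; the robot and the scene stay as the last step left them, time stands still between calls to the robot, and variables do not carry over. Pictures are saved under pics/ and viewed, and the job is handed in when it is done.

Besides the shell and the picture viewer there is one more tool, called after "Request:" as name([rows], argument=value, ...), one row to a line, values as JSON. play_rows: Moves the arm, as the interface text tells. Its arguments: {"type":"object","properties":{"commands":{"type":"array"},"squeeze":{"type":"number"}},"required":["commands"]}

```bash
mkdir -p pics; ls; cat > h.py <<'E'
import numpy as np,cv2,json
from cell import manip
def save(n,im): cv2.imwrite('pics/'+n+'.png',im[:,:,::-1])
E
python3 - <<'E'
from h import *
print(manip.read_state())
for c in ['scene','top']:
    im,d=manip.camera(c); save(c+'0',im); np.savez(c+'0.npz',im=im,d=d); print(c,manip.camera_info(c))
print(manip.camera_info('wrist'))
E
```

```text
pics
{'clock': 0.0, 'joints': array([-1.27059412e+00,  3.00454531e-01,  1.52158604e+00, -1.74468486e-05,
        1.32071104e+00, -6.65899325e-02]), 'qd': array([ 0.00028689,  0.0001096 , -0.00018157,  0.0003497 , -0.00068654,
       -0.00056954]), 'effort': array([ 1.34010730e-03, -5.31801724e+01, -3.52733302e+01,  7.09013594e-02,
        2.43357383e-02, -5.32563092e-05]), 'eef_pos': array([ 197.16118016, -513.1592745 ,  204.89332675]), 'eef_rot': array([-3.14043515e+00, -6.02559002e-05,  3.66796428e-01]), 'wrist_force': array([-0.62807408, -0.00805469, -0.6262876 ]), 'moment': array([ 0.01996686, -0.01349515,  0.00276866]), 'finger_gap': 94.35405486569172}
scene {'intrinsics': array([[442.49151823,   0.        , 324.53703977],
       [  0.        , 442.49151823, 234.52749756],
       [  0.        ,   0.        ,   1.        ]]), 'camera_from_world': array([[-7.53548858e-01,  6.57350975e-01, -7.33581475e-03,
         4.57176086e+02],
       [-5.66631404e-01, -6.43814605e-01,  5.14229138e-01,
         2.53876542e+02],
       [ 3.33306120e-01,  3.91653483e-01,  8.57621466e-01,
        
[... 473 characters left out ...]
    [-7.67728128e-02,  2.42834716e-02,  9.96752852e-01,
        -1.26804075e+03],
       [ 0.00000000e+00,  0.00000000e+00,  0.00000000e+00,
         1.00000000e+00]])}
{'intrinsics': array([[405.29394735,   0.        , 309.94100154],
       [  0.        , 405.29394735, 251.51403876],
       [  0.        ,   0.        ,   1.        ]]), 'tool_from_camera': array([[-1.08438371e-03,  9.64321429e-01,  2.64731951e-01,
         7.58269842e+01],
       [ 9.99999399e-01,  1.08846302e-03,  1.31283150e-04,
        -3.99374729e-01],
       [-1.61551785e-04,  2.64731934e-01, -9.64322030e-01,
        -1.79501253e+02],
       [ 0.00000000e+00,  0.00000000e+00,  0.00000000e+00,
         1.00000000e+00]])}
```

View pics/scene0.png

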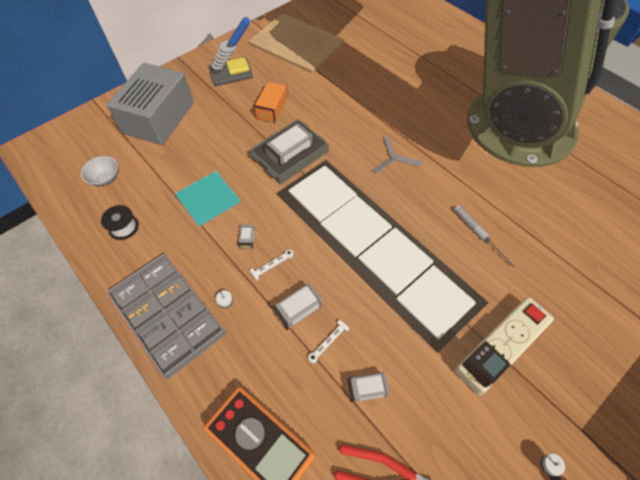

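View pics/top0.png

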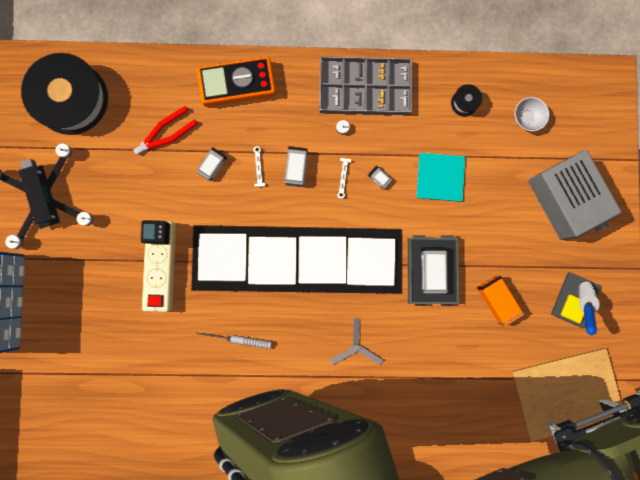

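The top picture shows the strip at (157,270) left of the row, tiles at about (222,257), (272,260), (322,260), (371,262), and the case at (434,270). The loose packs are at (211,163), (297,166) and (380,177). The decoys are turquoise at (441,177) and orange at (501,300). Next I measure.

```bash
cat >> h.py <<'E'
def ray(c,u,v,z,info=None):
    i=info or manip.camera_info(c); K=i['intrinsics']; T=np.linalg.inv(i['camera_from_world'])
    uv=np.atleast_2d(np.stack([np.ravel(u),np.ravel(v)],1)).astype(float)
    d=np.c_[(uv[:,0]-K[0,2])/K[0,0],-(uv[:,1]-K[1,2])/K[1,1],-np.ones(len(uv))]@T[:3,:3].T
    o=T[:3,3]; s=(z-o[2])/d[:,2]
    return o+d*s[:,None]
def rects(c,mask,z,amin=60,cam=None):
    out=[]
    cs,_=cv2.findContours(mask.astype(np.uint8),cv2.RETR_EXTERNAL,cv2.CHAIN_APPROX_NONE)
    for k in cs:
        if cv2.contourArea(k)<amin: continue
        u,v=k[:,0,0],k[:,0,1]
        P=ray(c,u,v,z)[:,:2].astype(np.float32)
        (x,y),(w,h),a=cv2.minAreaRect(P)
        if w<h: w,h,a=h,w,a-90
        a=(a+90)%180-90
        out.append((round(u.mean()),round(v.mean()),round(x,1),round(y,1),round(w,1),round(h,1),round(a,1)))
    return out
E
python3 - <<'E'
from h import *
D=np.load('top0.npz'); im=D['im'];d=D['d']
T=np.linalg.inv(manip.camera_info('top')['camera_from_world']);K=manip.camera_info('top')['intrinsics']
v,u=np.mgrid[:480,:640]; P=np.stack([(u-K[0,2])/K[0,0]*d,-(v-K[1,2])/K[1,1]*d,-d],-1)@T[:3,:3].T+T[:3,3]
hsv=cv2.cvtColor(im,cv2.COLOR_RGB2HSV)
m=(hsv[...,1]<40)&(hsv[...,2]>190)
print('tiles'); [print(r) for r in rects('top',m[:320]*1,10,1000)]
m2=(hsv[...,1]<45)&(hsv[...,2]>140)
for n,(a,b,z) in dict(p64=(211,163,24),p80=(297,166,32),p48=(380,177,16),p96=(434,270,48)).items():
    s=np.zeros_like(m2); s[b-30:b+30,a-30:a+30]=1
    print(n,[r for r in rects('top',m2&s,z)],'z',np.round(P[b-3:b+4,a-3:a+4,2].mean(),1))
    s=s&(P[...,2]>z-6)&(d>0); print('  depth',rects('top',s,z))
print('strip',rects('top',((hsv[...,1]<110)&(hsv[...,2]>150)&(u<180)&(u>135)&(v>215)&(v<320))|((P[...,2]>25)&(u<185)&(u>135)&(v>215)&(v<320)),36,300))
big=cv2.resize(im[130:320,130:470],None,fx=2.3,fy=2.3,interpolation=cv2.INTER_CUBIC); save('crop0',big)
E
```

```text
tiles
(371, 261, 476.2, -154.6, 100.7, 98.8, -89.5)
(322, 260, 477.7, -50.7, 98.6, 96.3, -89.0)
(272, 260, 474.9, 56.8, 100.0, 98.2, -89.0)
(222, 257, 479.4, 163.1, 100.0, 98.1, -89.0)
p64 [(209, 164, 675.8, 192.5, 56.0, 29.7, -31.7)] z 50.2
  depth [(211, 163, 678.3, 189.4, 63.5, 35.4, -32.1)]
p80 [(295, 167, 673.4, 9.8, 71.2, 37.4, -5.2)] z 32.2
  depth [(296, 165, 675.7, 8.5, 80.8, 41.3, -5.0)]
p48 [(381, 178, 655.2, -173.6, 38.1, 26.2, 46.1)] z 16.5
  depth [(380, 177, 658.0, -172.5, 47.6, 27.7, 49.0)]
p96 [(434, 272, 455.1, -283.4, 86.2, 51.4, 2.2)] z 99.5
  depth [(436, 271, 457.3, -287.2, 94.1, 48.2, 0.3)]
strip [(157, 265, 458.7, 293.4, 189.2, 68.2, 0.4)]
```

View pics/crop0.png

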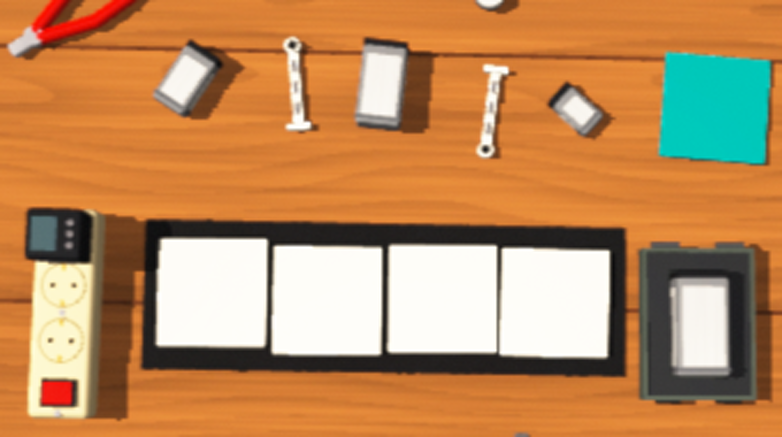

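pack_96 is the silver brick in the case at (434,270), world (457,-287); the orange brick at (501,300) is the look-alike. Of the loose packs, the measured sizes 81x41, 64x35 and 48x28 give pack_80 at (297,166), pack_64 at (211,163) and pack_48 at (380,177). Tiles run from +y (strip) to -y. I go over pack_96 first.

Request:
play_rows([
  {"wz": 7},
  {"wz": 7},
  {"wz": 7},
  {"x": 0.0325,"y": -0.028},
  {"x": 0.0325,"y": -0.028},
  {"x": 0.0325,"y": -0.028},
  {"x": 0.0325,"y": -0.028},
  {"x": 0.0325,"y": -0.028},
  {"x": 0.0325,"y": -0.028},
  {"x": 0.0325,"y": -0.029},
  {"x": 0.0325,"y": -0.029},
  {},
  {},
])

```text
$.commands[0]: bad value
```

```bash
cat >> h.py <<'E'
from scipy.spatial.transform import Rotation as Rn
def wrist_info(st):
    i=manip.camera_info('wrist'); W=np.eye(4); W[:3,:3]=Rn.from_euler('xyz',st['eef_rot']).as_matrix(); W[:3,3]=st['eef_pos']
    return dict(intrinsics=i['intrinsics'],camera_from_world=np.linalg.inv(W@i['tool_from_camera']))
def cloud(d,i):
    T=np.linalg.inv(i['camera_from_world']);K=i['intrinsics'];v,u=np.mgrid[:480,:640]
    return np.stack([(u-K[0,2])/K[0,0]*d,-(v-K[1,2])/K[1,1]*d,-d],-1)@T[:3,:3].T+T[:3,3]
def st():
    s=manip.read_state(); print('t',round(s['clock'],2),'pos',s['eef_pos'].round(1),'rot',s['eef_rot'].round(3),'F',s['wrist_force'].round(1),'gap',round(s['finger_gap'],1),'q',s['joints'].round(2)); return s
def drects(zlo,zhi,box,cam='wrist',amin=100):
    """contours of points in a height band and world box, per camera depth; rect in world"""
    s=manip.read_state(); im,d=manip.camera(cam); i=wrist_info(s) if cam=='wrist' else manip.camera_info(cam)
    P=cloud(d,i); x0,x1,y0,y1=box
    m=(d>0)&(P[...,2]>zlo)&(P[...,2]<zhi)&(P[...,0]>x0)&(P[...,0]<x1)&(P[...,1]>y0)&(P[...,1]<y1)
    m=cv2.morphologyEx(m.astype(np.uint8),cv2.MORPH_OPEN,np.ones((3,3)))
    cs,_=cv2.findContours(m,cv2.RETR_EXTERNAL,cv2.CHAIN_APPROX_NONE)
    for k in cs:
        if cv2.contourArea(k)<amin: continue
        zt=np.median(P[m>0][:,2])
        Q=ray(None,k[:,0,0],k[:,0,1],zt,i)[:,:2].astype(np.float32)
        (x,y),(w,h),a=cv2.minAreaRect(Q)
        if w<h: w,h,a=h,w,a-90
        print(cam,'px',k[:,0].mean(0).round(),'xy',round(x,1),round(y,1),'size',round(w,1),round(h,1),'deg',round((a+90)%180-90,1),'z',zt.round(1))
    return im,d,i,P
E
python3 - <<'E'
from h import *
st(); im,d,i,P=drects(40,60,(380,540,-360,-220)); save('w1',im)
E
```

```text
t 0.1 pos [ 197.2 -513.2  205. ] rot [-3.141 -0.     0.367] F [-0.3 -0.1 -0.3] gap 94.2 q [-1.27  0.3   1.52  0.    1.32 -0.07]
```

View pics/w1.png

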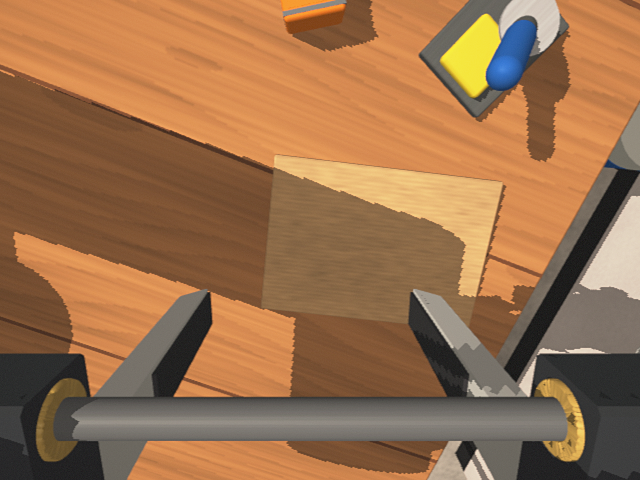

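The call was refused because every field is needed; the wrist view only shows the start area. I send it again with full rows.

Request:
play_rows([
  {"x": 0,"y": 0,"z": 0,"wx": 0,"wy": 0,"wz": 7,"grip": 1},
  {"x": 0,"y": 0,"z": 0,"wx": 0,"wy": 0,"wz": 7,"grip": 1},
  {"x": 0,"y": 0,"z": 0,"wx": 0,"wy": 0,"wz": 7,"grip": 1},
  {"x": 0.0325,"y": -0.028,"z": 0,"wx": 0,"wy": 0,"wz": 0,"grip": 1},
  {"x": 0.0325,"y": -0.028,"z": 0,"wx": 0,"wy": 0,"wz": 0,"grip": 1},
  {"x": 0.0325,"y": -0.028,"z": 0,"wx": 0,"wy": 0,"wz": 0,"grip": 1},
  {"x": 0.0325,"y": -0.028,"z": 0,"wx": 0,"wy": 0,"wz": 0,"grip": 1},
  {"x": 0.0325,"y": -0.028,"z": 0,"wx": 0,"wy": 0,"wz": 0,"grip": 1},
  {"x": 0.0325,"y": -0.028,"z": 0,"wx": 0,"wy": 0,"wz": 0,"grip": 1},
  {"x": 0.0325,"y": -0.029,"z": 0,"wx": 0,"wy": 0,"wz": 0,"grip": 1},
  {"x": 0.0325,"y": -0.029,"z": 0,"wx": 0,"wy": 0,"wz": 0,"grip": 1},
  {"x": 0,"y": 0,"z": 0,"wx": 0,"wy": 0,"wz": 0,"grip": 1},
  {"x": 0,"y": 0,"z": 0,"wx": 0,"wy": 0,"wz": 0,"grip": 1},
  {"x": 0,"y": 0,"z": 0,"wx": 0,"wy": 0,"wz": 0,"grip": 1},
])

```text
clock: 1.9
eef_pos: [456.5, -288.0, 205.4]
eef_rot: [3.142, 0.0, -0.001]
wrist_force: [-0.4, 0.6, -0.1]
finger_gap: 94.1
```

```bash
python3 - <<'E'
from h import *
st(); im,d,i,P=drects(40,60,(380,540,-360,-220)); save('w2',im)
E
```

```text
t 1.9 pos [ 456.5 -288.   205.4] rot [ 3.142e+00  0.000e+00 -1.000e-03] F [-0.4  0.6 -0.1] gap 94.1 q [-0.63  0.28  1.55 -0.    1.31  0.94]
wrist px [310. 229.] xy 457.6 -288.0 size 95.1 48.3 deg 0.5 z 48.5
```

View pics/w2.png

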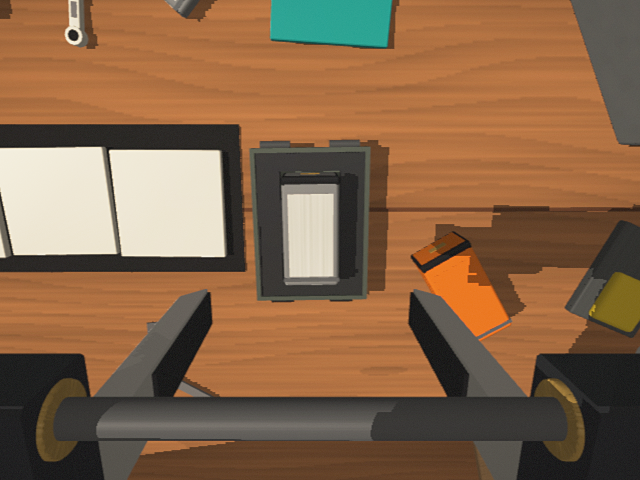

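The wrist view shows pack_96 centred in the case at (310,229), world (457.6,-288.0), square with the jaws. The orange look-alike is at (460,280). Next I descend, grip and lift straight up.

Request:
play_rows([
  {"x": 0.001,"y": 0,"z": 0.025,"wx": 0,"wy": 0,"wz": 0,"grip": 1},
  {"x": 0,"y": 0,"z": 0.03,"wx": 0,"wy": 0,"wz": 0,"grip": 1},
  {"x": 0,"y": 0,"z": 0.03,"wx": 0,"wy": 0,"wz": 0,"grip": 1},
  {"x": 0,"y": 0,"z": 0.03,"wx": 0,"wy": 0,"wz": 0,"grip": 1},
  {"x": 0,"y": 0,"z": 0.025,"wx": 0,"wy": 0,"wz": 0,"grip": 1},
  {"x": 0,"y": 0,"z": 0.02,"wx": 0,"wy": 0,"wz": 0,"grip": 1},
  {"x": 0,"y": 0,"z": 0.01,"wx": 0,"wy": 0,"wz": 0,"grip": 1},
  {"x": 0,"y": 0,"z": 0.005,"wx": 0,"wy": 0,"wz": 0,"grip": 1},
  {"x": 0,"y": 0,"z": 0,"wx": 0,"wy": 0,"wz": 0,"grip": 1},
  {"x": 0,"y": 0,"z": 0,"wx": 0,"wy": 0,"wz": 0,"grip": 0.4},
  {"x": 0,"y": 0,"z": 0,"wx": 0,"wy": 0,"wz": 0,"grip": 0.4},
  {"x": 0,"y": 0,"z": 0,"wx": 0,"wy": 0,"wz": 0,"grip": 0.4},
  {"x": 0,"y": 0,"z": 0,"wx": 0,"wy": 0,"wz": 0,"grip": 0.4},
  {"x": 0,"y": 0,"z": 0,"wx": 0,"wy": 0,"wz": 0,"grip": 0.4},
  {"x": 0,"y": 0,"z": 0,"wx": 0,"wy": 0,"wz": 0,"grip": 0.4},
  {"x": 0,"y": 0,"z": 0,"wx": 0,"wy": 0,"wz": 0,"grip": 0.4},
], squeeze=40)

```text
clock: 3.95
eef_pos: [458.2, -287.4, 30.5]
eef_rot: [3.141, -0.0, 0.0]
wrist_force: [-1.3, -1.3, -0.6]
finger_gap: 47.6
```

Request:
play_rows([
  {"x": 0,"y": 0,"z": -0.004,"wx": 0,"wy": 0,"wz": 0,"grip": 0.4},
  {"x": 0,"y": 0,"z": -0.006,"wx": 0,"wy": 0,"wz": 0,"grip": 0.4},
  {"x": 0,"y": 0,"z": -0.008,"wx": 0,"wy": 0,"wz": 0,"grip": 0.4},
  {"x": 0,"y": 0,"z": -0.008,"wx": 0,"wy": 0,"wz": 0,"grip": 0.4},
  {"x": 0,"y": 0,"z": -0.008,"wx": 0,"wy": 0,"wz": 0,"grip": 0.4},
  {"x": 0,"y": 0,"z": -0.012,"wx": 0,"wy": 0,"wz": 0,"grip": 0.4},
  {"x": 0,"y": 0,"z": -0.016,"wx": 0,"wy": 0,"wz": 0,"grip": 0.4},
  {"x": 0,"y": 0,"z": -0.016,"wx": 0,"wy": 0,"wz": 0,"grip": 0.4},
  {"x": 0,"y": 0,"z": -0.012,"wx": 0,"wy": 0,"wz": 0,"grip": 0.4},
  {"x": 0,"y": 0,"z": 0,"wx": 0,"wy": 0,"wz": 0,"grip": 0.4},
  {"x": 0,"y": 0,"z": 0,"wx": 0,"wy": 0,"wz": 0,"grip": 0.4},
])

```text
clock: 5.32
eef_pos: [458.0, -287.2, 120.0]
eef_rot: [-3.141, 0.001, 0.0]
wrist_force: [0.5, 0.4, -3.4]
finger_gap: 47.2
```

```bash
python3 - <<'E'
from h import *
s=st(); im,d,i,P=drects(105,160,(380,540,-312,-264)); save('w3',im)
im,d=manip.camera('scene'); save('s3',im)
m=(P[...,0]>440)&(P[...,0]<500)&(P[...,1]>-300)&(P[...,1]<-276)&(d>0); 
E
```

```text
t 5.33 pos [ 458.  -287.2  120. ] rot [-3.141e+00  1.000e-03  0.000e+00] F [ 0.5  0.4 -3.4] gap 47.2 q [-0.63  0.37  1.64 -0.    1.13  0.94]
wrist px [315. 304.] xy 465.1 -289.6 size 88.8 50.9 deg 0.0 z 138.0
```

View pics/w3.png

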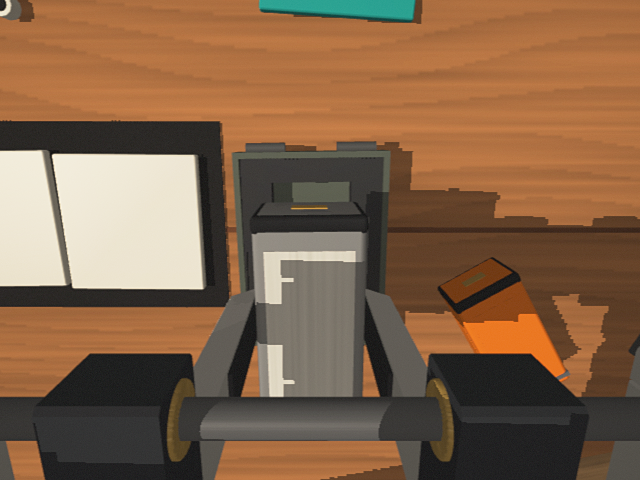

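View pics/s3.png

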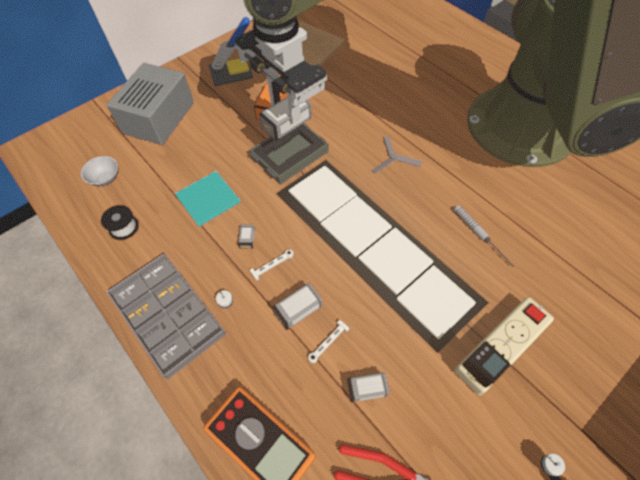

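The pack is clear of the case (scene view: empty foam at (290,150)) and held level between the fingers; the -3.4 N wrist force matches its 320 g. Next I carry it to the tile by the strip.

Request:
play_rows([
  {"x": 0.0015,"y": -0.015,"z": 0,"wx": 0,"wy": 0,"wz": 0,"grip": 0.4},
  {"x": 0.0015,"y": -0.03,"z": 0,"wx": 0,"wy": 0,"wz": 0,"grip": 0.4},
  {"x": 0.0015,"y": -0.03,"z": 0,"wx": 0,"wy": 0,"wz": 0,"grip": 0.4},
  {"x": 0.0015,"y": -0.03,"z": 0,"wx": 0,"wy": 0,"wz": 0,"grip": 0.4},
  {"x": 0.0015,"y": -0.03,"z": 0,"wx": 0,"wy": 0,"wz": 0,"grip": 0.4},
  {"x": 0.0015,"y": -0.03,"z": 0,"wx": 0,"wy": 0,"wz": 0,"grip": 0.4},
  {"x": 0.0015,"y": -0.03,"z": 0,"wx": 0,"wy": 0,"wz": 0,"grip": 0.4},
  {"x": 0.0015,"y": -0.03,"z": 0,"wx": 0,"wy": 0,"wz": 0,"grip": 0.4},
  {"x": 0.0015,"y": -0.03,"z": 0,"wx": 0,"wy": 0,"wz": 0,"grip": 0.4},
  {"x": 0.0015,"y": -0.03,"z": 0,"wx": 0,"wy": 0,"wz": 0,"grip": 0.4},
  {"x": 0.0015,"y": -0.03,"z": 0,"wx": 0,"wy": 0,"wz": 0,"grip": 0.4},
  {"x": 0.0015,"y": -0.03,"z": 0,"wx": 0,"wy": 0,"wz": 0,"grip": 0.4},
  {"x": 0.0015,"y": -0.03,"z": 0,"wx": 0,"wy": 0,"wz": 0,"grip": 0.4},
  {"x": 0.0015,"y": -0.03,"z": 0,"wx": 0,"wy": 0,"wz": 0,"grip": 0.4},
  {"x": 0.0005,"y": -0.03,"z": 0,"wx": 0,"wy": 0,"wz": 0,"grip": 0.4},
  {"x": 0,"y": -0.015,"z": 0,"wx": 0,"wy": 0,"wz": 0,"grip": 0.4},
  {"x": 0,"y": 0,"z": 0,"wx": 0,"wy": 0,"wz": 0,"grip": 0.4},
  {"x": 0,"y": 0,"z": 0,"wx": 0,"wy": 0,"wz": 0,"grip": 0.4},
  {"x": 0,"y": 0,"z": 0,"wx": 0,"wy": 0,"wz": 0,"grip": 0.4},
])

```text
clock: 7.8
eef_pos: [479.6, 161.9, 120.5]
eef_rot: [3.142, -0.0, -0.001]
wrist_force: [0.6, -0.4, -3.1]
finger_gap: 47.7
```

```bash
python3 - <<'E'
from h import *
s=st(); im,d,i,P=drects(105,160,(400,560,139,187)); save('w4',im)
hsv=cv2.cvtColor(im,cv2.COLOR_RGB2HSV)
T=manip.camera('top')[0]; save('t4',T)
E
```

```text
t 7.8 pos [479.6 161.9 120.5] rot [ 3.142e+00 -0.000e+00 -1.000e-03] F [ 0.6 -0.4 -3.1] gap 47.7 q [ 0.25  0.29  1.74 -0.    1.11  1.82]
wrist px [304. 305.] xy 486.8 164.5 size 88.8 50.8 deg -0.1 z 138.5
```

View pics/w4.png

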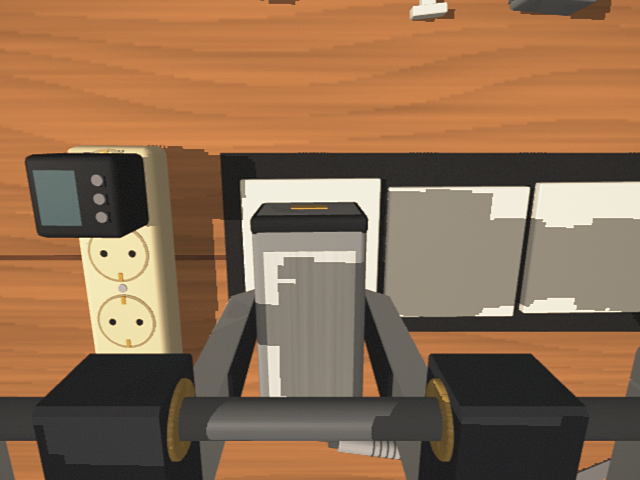

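```bash
python3 - <<'E'
from h import *
s=manip.read_state(); print(ray(None,[242,381,388,529],[181,180,188,186],10,wrist_info(s)).round(1))
E
```

```text
[[527.7 210.1  10. ]
 [528.2 111.7  10. ]
 [522.6 106.5  10. ]
 [523.8   6.4  10. ]]
```

The pack hangs over the first tile, whose far corners at (242,181) and (381,180) put its centre near (478,161), matching the top view. I lower it 87 mm.

Request:
play_rows([
  {"x": 0,"y": 0,"z": 0.015,"wx": 0,"wy": 0,"wz": 0,"grip": 0.4},
  {"x": 0,"y": 0,"z": 0.02,"wx": 0,"wy": 0,"wz": 0,"grip": 0.4},
  {"x": 0,"y": 0,"z": 0.02,"wx": 0,"wy": 0,"wz": 0,"grip": 0.4},
  {"x": 0,"y": 0,"z": 0.015,"wx": 0,"wy": 0,"wz": 0,"grip": 0.4},
  {"x": 0,"y": 0,"z": 0.01,"wx": 0,"wy": 0,"wz": 0,"grip": 0.4},
  {"x": 0,"y": 0,"z": 0.004,"wx": 0,"wy": 0,"wz": 0,"grip": 0.4},
  {"x": 0,"y": 0,"z": 0.003,"wx": 0,"wy": 0,"wz": 0,"grip": 0.4},
  {"x": 0,"y": 0,"z": 0,"wx": 0,"wy": 0,"wz": 0,"grip": 0.4},
  {"x": 0,"y": 0,"z": 0,"wx": 0,"wy": 0,"wz": 0,"grip": 0.4},
  {"x": 0,"y": 0,"z": 0,"wx": 0,"wy": 0,"wz": 0,"grip": 0.4},
])

```text
clock: 9.15
eef_pos: [479.7, 162.7, 33.7]
eef_rot: [-3.141, -0.0, 0.0]
wrist_force: [-0.3, -0.2, -2.4]
finger_gap: 47.3
```

Request:
play_rows([
  {"x": 0,"y": 0,"z": 0.001,"wx": 0,"wy": 0,"wz": 0,"grip": 0.4},
  {"x": 0,"y": 0,"z": 0,"wx": 0,"wy": 0,"wz": 0,"grip": 0.4},
  {"x": 0,"y": 0,"z": 0,"wx": 0,"wy": 0,"wz": 0,"grip": 0.4},
])

```text
clock: 9.52
eef_pos: [479.6, 162.7, 32.5]
eef_rot: [-3.142, -0.0, 0.0]
wrist_force: [-1.2, -1.2, -2.0]
finger_gap: 47.5
```

Request:
play_rows([
  {"x": 0,"y": 0,"z": 0,"wx": 0,"wy": 0,"wz": 0,"grip": 0.8},
  {"x": 0,"y": 0,"z": 0,"wx": 0,"wy": 0,"wz": 0,"grip": 0.8},
  {"x": 0,"y": 0,"z": 0,"wx": 0,"wy": 0,"wz": 0,"grip": 0.8},
  {"x": 0,"y": 0,"z": 0,"wx": 0,"wy": 0,"wz": 0,"grip": 0.8},
  {"x": 0,"y": 0,"z": -0.01,"wx": 0,"wy": 0,"wz": 0,"grip": 0.8},
  {"x": 0,"y": 0,"z": -0.02,"wx": 0,"wy": 0,"wz": 0,"grip": 0.8},
  {"x": 0,"y": 0,"z": -0.03,"wx": 0,"wy": 0,"wz": 0,"grip": 1},
  {"x": 0,"y": 0,"z": -0.03,"wx": 0,"wy": 0,"wz": 0,"grip": 1},
  {"x": 0,"y": 0,"z": -0.03,"wx": 0,"wy": 0,"wz": 0,"grip": 1},
  {"x": 0.028,"y": 0.022,"z": 0,"wx": 0,"wy": 0,"wz": 0,"grip": 1},
  {"x": 0.028,"y": 0.022,"z": 0,"wx": 0,"wy": 0,"wz": 0,"grip": 1},
  {"x": 0.028,"y": 0.022,"z": 0,"wx": 0,"wy": 0,"wz": 0,"grip": 1},
  {"x": 0.028,"y": 0.022,"z": 0,"wx": 0,"wy": 0,"wz": 0,"grip": 1},
  {"x": 0.028,"y": 0.022,"z": 0,"wx": 0,"wy": 0,"wz": 0,"grip": 1},
  {"x": 0.028,"y": 0.022,"z": 0,"wx": 0,"wy": 0,"wz": 0,"grip": 1},
  {"x": 0.028,"y": 0.022,"z": 0,"wx": 0,"wy": 0,"wz": 0,"grip": 1},
  {"x": 0,"y": 0,"z": 0,"wx": 0,"wy": 0,"wz": 5,"grip": 1},
  {"x": 0,"y": 0,"z": 0,"wx": 0,"wy": 0,"wz": 0,"grip": 1},
  {"x": 0,"y": 0,"z": 0,"wx": 0,"wy": 0,"wz": 0,"grip": 1},
  {"x": 0,"y": 0,"z": 0,"wx": 0,"wy": 0,"wz": 0,"grip": 1},
])

```text
clock: 12.02
eef_pos: [675.5, 9.0, 152.8]
eef_rot: [-3.142, -0.0, -0.086]
wrist_force: [-0.0, 0.7, -0.4]
finger_gap: 94.0
```

```bash
python3 - <<'E'
from h import *
s=st(); im,d,i,P=drects(25,40,(610,740,-40,60)); save('w5',im)
im,d,i,P=drects(44,58,(400,560,100,220),'top'); save('t5',im)
E
```

```text
t 12.03 pos [675.5   9.  152.8] rot [-3.142 -0.    -0.086] F [-0.   0.7 -0.4] gap 94.0 q [-0.04  0.62  1.18 -0.    1.34  1.62]
wrist px [311. 239.] xy 676.4 8.2 size 79.5 40.9 deg -5.8 z 32.4
top px [213. 254.] xy 478.5 168.7 size 93.5 35.4 deg -0.4 z 50.4
```

View pics/w5.png

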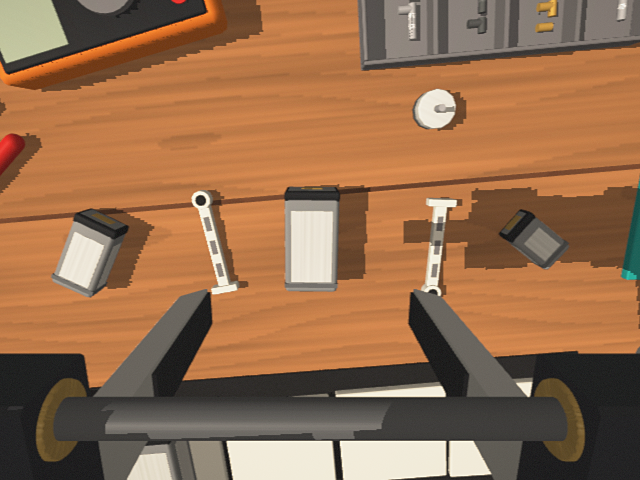

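View pics/t5.png

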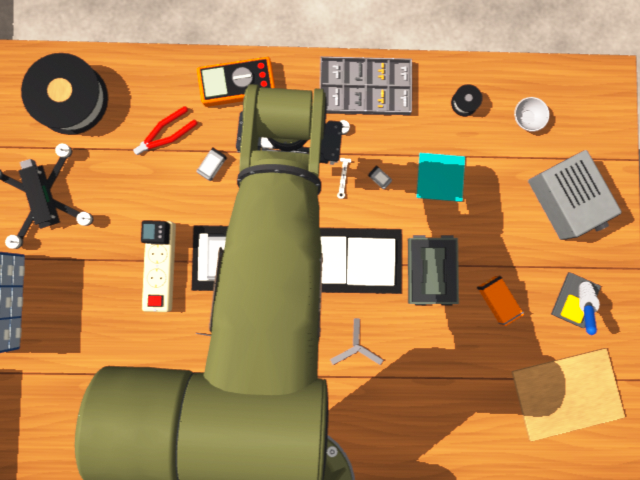

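pack_80 is at (311,239), world (676.4,8.2), between the two white links at (215,240) and (437,250). I descend with the jaws partly shut to stay clear of the links.

Request:
play_rows([
  {"x": 0.001,"y": 0.001,"z": 0.02,"wx": 0,"wy": 0,"wz": 0,"grip": 0.7},
  {"x": 0,"y": 0,"z": 0.03,"wx": 0,"wy": 0,"wz": 0,"grip": 0.7},
  {"x": 0,"y": 0,"z": 0.03,"wx": 0,"wy": 0,"wz": 0,"grip": 0.7},
  {"x": 0,"y": 0,"z": 0.025,"wx": 0,"wy": 0,"wz": 0,"grip": 0.7},
  {"x": 0,"y": 0,"z": 0.02,"wx": 0,"wy": 0,"wz": 0,"grip": 0.7},
  {"x": 0,"y": 0,"z": 0.015,"wx": 0,"wy": 0,"wz": 0,"grip": 0.7},
  {"x": 0,"y": 0,"z": 0.005,"wx": 0,"wy": 0,"wz": 0,"grip": 0.7},
  {"x": 0,"y": 0,"z": 0,"wx": 0,"wy": 0,"wz": 0,"grip": 0.7},
  {"x": 0,"y": 0,"z": 0,"wx": 0,"wy": 0,"wz": 0,"grip": 0.3},
  {"x": 0,"y": 0,"z": 0,"wx": 0,"wy": 0,"wz": 0,"grip": 0.3},
  {"x": 0,"y": 0,"z": 0,"wx": 0,"wy": 0,"wz": 0,"grip": 0.3},
  {"x": 0,"y": 0,"z": 0,"wx": 0,"wy": 0,"wz": 0,"grip": 0.3},
  {"x": 0,"y": 0,"z": 0,"wx": 0,"wy": 0,"wz": 0,"grip": 0.3},
  {"x": 0,"y": 0,"z": 0,"wx": 0,"wy": 0,"wz": 0,"grip": 0.3},
], squeeze=30)

```text
clock: 13.88
eef_pos: [676.7, 7.6, 7.8]
eef_rot: [-3.142, -0.0, -0.087]
wrist_force: [-1.1, 0.5, 6.1]
finger_gap: 40.7
```

Request:
play_rows([
  {"x": 0,"y": 0,"z": -0.01,"wx": 0,"wy": 0,"wz": 0,"grip": 0.3},
  {"x": 0,"y": 0,"z": -0.025,"wx": 0,"wy": 0,"wz": 0,"grip": 0.3},
  {"x": 0,"y": 0,"z": -0.03,"wx": 0,"wy": 0,"wz": 0,"grip": 0.3},
  {"x": 0,"y": 0,"z": -0.025,"wx": 0,"wy": 0,"wz": -5,"grip": 0.3},
  {"x": -0.014,"y": -0.004,"z": 0,"wx": 0,"wy": 0,"wz": 0,"grip": 0.3},
  {"x": -0.029,"y": -0.007,"z": 0,"wx": 0,"wy": 0,"wz": 0,"grip": 0.3},
  {"x": -0.029,"y": -0.007,"z": 0,"wx": 0,"wy": 0,"wz": 0,"grip": 0.3},
  {"x": -0.029,"y": -0.007,"z": 0,"wx": 0,"wy": 0,"wz": 0,"grip": 0.3},
  {"x": -0.029,"y": -0.007,"z": 0,"wx": 0,"wy": 0,"wz": 0,"grip": 0.3},
  {"x": -0.029,"y": -0.007,"z": 0,"wx": 0,"wy": 0,"wz": 0,"grip": 0.3},
  {"x": -0.029,"y": -0.007,"z": 0,"wx": 0,"wy": 0,"wz": 0,"grip": 0.3},
  {"x": -0.014,"y": -0.003,"z": 0,"wx": 0,"wy": 0,"wz": 0,"grip": 0.3},
  {"x": 0,"y": 0,"z": 0,"wx": 0,"wy": 0,"wz": 0,"grip": 0.3},
  {"x": 0,"y": 0,"z": 0,"wx": 0,"wy": 0,"wz": 0,"grip": 0.3},
  {"x": 0,"y": 0,"z": 0,"wx": 0,"wy": 0,"wz": 0,"grip": 0.3},
])

```text
clock: 15.75
eef_pos: [475.1, 56.4, 97.4]
eef_rot: [-3.142, -0.0, -0.0]
wrist_force: [0.7, -0.4, -1.1]
finger_gap: 40.9
```

```bash
python3 - <<'E'
from h import *
s=st(); im,d,i,P=drects(105,135,(400,560,30,83)); save('w6',im)
E
```

```text
t 15.75 pos [475.1  56.4  97.4] rot [-3.142 -0.    -0.   ] F [ 0.7 -0.4 -1.1] gap 40.9 q [0.04 0.27 1.84 0.   1.04 1.61]
wrist px [310. 315.] xy 480.2 56.7 size 75.3 56.2 deg -0.1 z 122.0
```

View pics/w6.png

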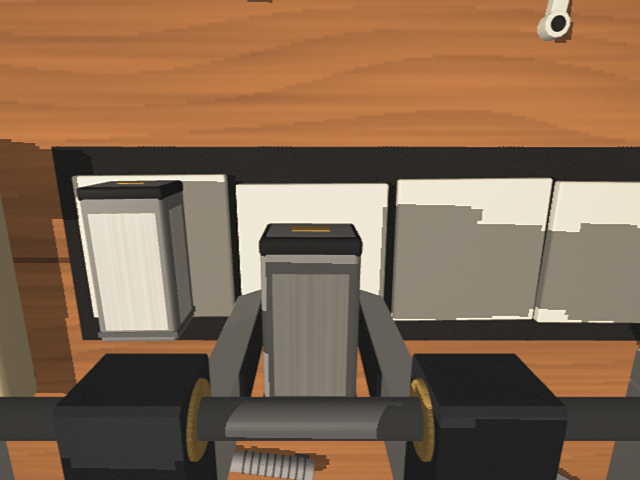

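pack_80 hangs square over tile 2 (far edge cols 237–387, row 185). pack_96 stands on tile 1 at (135,260). I lower it 79 mm.

Request:
play_rows([
  {"x": 0,"y": 0,"z": 0.015,"wx": 0,"wy": 0,"wz": 0,"grip": 0.3},
  {"x": 0,"y": 0,"z": 0.02,"wx": 0,"wy": 0,"wz": 0,"grip": 0.3},
  {"x": 0,"y": 0,"z": 0.02,"wx": 0,"wy": 0,"wz": 0,"grip": 0.3},
  {"x": 0,"y": 0,"z": 0.012,"wx": 0,"wy": 0,"wz": 0,"grip": 0.3},
  {"x": 0,"y": 0,"z": 0.008,"wx": 0,"wy": 0,"wz": 0,"grip": 0.3},
  {"x": 0,"y": 0,"z": 0.003,"wx": 0,"wy": 0,"wz": 0,"grip": 0.3},
  {"x": 0,"y": 0,"z": 0.001,"wx": 0,"wy": 0,"wz": 0,"grip": 0.3},
  {"x": 0,"y": 0,"z": 0,"wx": 0,"wy": 0,"wz": 0,"grip": 0.3},
  {"x": 0,"y": 0,"z": 0,"wx": 0,"wy": 0,"wz": 0,"grip": 0.3},
  {"x": 0,"y": 0,"z": 0,"wx": 0,"wy": 0,"wz": 0,"grip": 0.3},
])

```text
clock: 17.05
eef_pos: [474.6, 56.6, 18.6]
eef_rot: [-3.142, -0.0, 0.0]
wrist_force: [-1.5, -0.5, -1.1]
finger_gap: 40.3
```

Request:
play_rows([
  {"x": 0,"y": 0,"z": 0.0007,"wx": 0,"wy": 0,"wz": 0,"grip": 0.3},
  {"x": 0,"y": 0,"z": 0,"wx": 0,"wy": 0,"wz": 0,"grip": 0.3},
  {"x": 0,"y": 0,"z": 0,"wx": 0,"wy": 0,"wz": 0,"grip": 0.65},
  {"x": 0,"y": 0,"z": 0,"wx": 0,"wy": 0,"wz": 0,"grip": 0.65},
  {"x": 0,"y": 0,"z": 0,"wx": 0,"wy": 0,"wz": 0,"grip": 0.65},
  {"x": 0,"y": 0,"z": -0.012,"wx": 0,"wy": 0,"wz": 0,"grip": 0.65},
  {"x": 0,"y": 0,"z": -0.025,"wx": 0,"wy": 0,"wz": 0,"grip": 0.65},
  {"x": 0,"y": 0,"z": -0.032,"wx": 0,"wy": 0,"wz": 0,"grip": 0.65},
  {"x": 0,"y": 0,"z": -0.032,"wx": 0,"wy": 0,"wz": 0,"grip": 0.65},
  {"x": 0,"y": 0,"z": -0.032,"wx": 0,"wy": 0,"wz": 0,"grip": 0.65},
  {"x": 0.034,"y": -0.022,"z": 0,"wx": 0,"wy": 0,"wz": 0,"grip": 0.65},
  {"x": 0.034,"y": -0.022,"z": 0,"wx": 0,"wy": 0,"wz": 0,"grip": 0.65},
  {"x": 0.034,"y": -0.022,"z": 0,"wx": 0,"wy": 0,"wz": 0,"grip": 0.65},
  {"x": 0.034,"y": -0.022,"z": 0,"wx": 0,"wy": 0,"wz": 0,"grip": 0.65},
  {"x": 0.034,"y": -0.022,"z": 0,"wx": 0,"wy": 0,"wz": 0,"grip": 0.65},
  {"x": 0.034,"y": -0.022,"z": 0,"wx": 0,"wy": 0,"wz": 0,"grip": 0.65},
  {"x": 0,"y": 0,"z": 0,"wx": 0,"wy": 0,"wz": 10.6,"grip": 0.65},
  {"x": 0,"y": 0,"z": 0,"wx": 0,"wy": 0,"wz": 10.6,"grip": 0.65},
  {"x": 0,"y": 0,"z": 0,"wx": 0,"wy": 0,"wz": 10.6,"grip": 0.65},
  {"x": 0,"y": 0,"z": 0,"wx": 0,"wy": 0,"wz": 0,"grip": 0.65},
])

```text
clock: 19.55
eef_pos: [678.4, 188.6, 151.5]
eef_rot: [-3.141, -0.0, -0.554]
wrist_force: [0.3, 0.7, -0.6]
finger_gap: 61.0
```

Request:
play_rows([
  {"x": 0,"y": 0,"z": 0,"wx": 0,"wy": 0,"wz": 0,"grip": 0.65},
  {"x": 0,"y": 0,"z": 0,"wx": 0,"wy": 0,"wz": 0,"grip": 0.65},
])

```text
clock: 19.8
eef_pos: [678.4, 188.6, 150.9]
eef_rot: [-3.142, -0.0, -0.552]
wrist_force: [-0.1, -0.9, -0.0]
finger_gap: 61.1
```

```bash
python3 - <<'E'
from h import *
s=st(); im,d,i,P=drects(18,31,(610,740,130,250)); save('w7',im)
im,d,i,P=drects(36,58,(400,560,10,220),'top'); save('t7',im)
E
```

```text
t 19.8 pos [678.4 188.6 150.9] rot [-3.142 -0.    -0.552] F [-0.1 -0.9 -0. ] gap 61.1 q [0.22 0.7  1.07 0.   1.38 2.34]
wrist px [309. 240.] xy 678.7 189.0 size 63.3 34.3 deg -31.8 z 24.4
top px [271. 260.] xy 474.6 57.4 size 77.0 41.3 deg 0.9 z 42.2
```

View pics/w7.png

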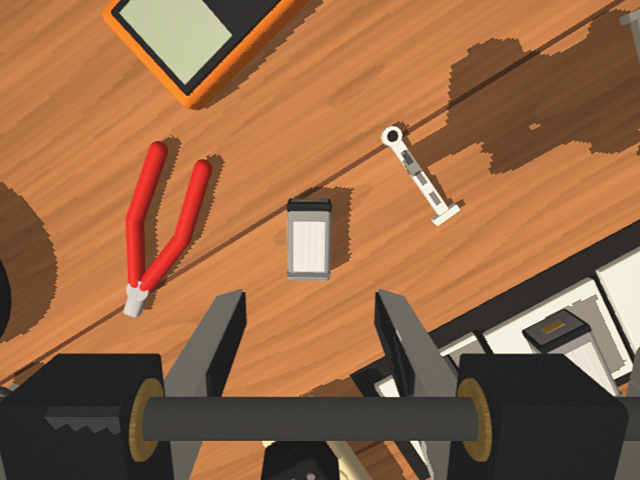

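View pics/t7.png

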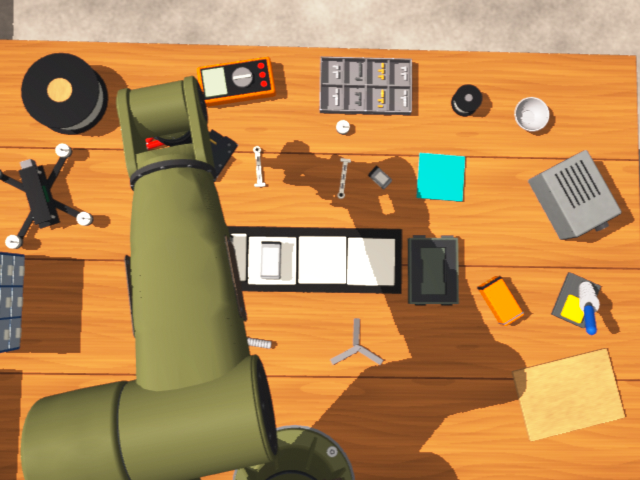

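pack_80 is at (474.6,57.4) on its tile, 0.9°. pack_64 is centred under the tool at (309,240), with the pliers at (165,220) clear of the fingers. I descend.

Request:
play_rows([
  {"x": 0,"y": 0,"z": 0.02,"wx": 0,"wy": 0,"wz": 0,"grip": 0.65},
  {"x": 0,"y": 0,"z": 0.03,"wx": 0,"wy": 0,"wz": 0,"grip": 0.65},
  {"x": 0,"y": 0,"z": 0.03,"wx": 0,"wy": 0,"wz": 0,"grip": 0.65},
  {"x": 0,"y": 0,"z": 0.025,"wx": 0,"wy": 0,"wz": 0,"grip": 0.65},
  {"x": 0,"y": 0,"z": 0.02,"wx": 0,"wy": 0,"wz": 0,"grip": 0.65},
  {"x": 0,"y": 0,"z": 0.015,"wx": 0,"wy": 0,"wz": 0,"grip": 0.65},
  {"x": 0,"y": 0,"z": 0.006,"wx": 0,"wy": 0,"wz": 0,"grip": 0.65},
  {"x": 0,"y": 0,"z": 0,"wx": 0,"wy": 0,"wz": 0,"grip": 0.65},
  {"x": 0,"y": 0,"z": 0,"wx": 0,"wy": 0,"wz": 0,"grip": 0.25},
  {"x": 0,"y": 0,"z": 0,"wx": 0,"wy": 0,"wz": 0,"grip": 0.25},
  {"x": 0,"y": 0,"z": 0,"wx": 0,"wy": 0,"wz": 0,"grip": 0.25},
  {"x": 0,"y": 0,"z": 0,"wx": 0,"wy": 0,"wz": 0,"grip": 0.25},
  {"x": 0,"y": 0,"z": 0,"wx": 0,"wy": 0,"wz": 0,"grip": 0.25},
  {"x": 0,"y": 0,"z": 0,"wx": 0,"wy": 0,"wz": 0,"grip": 0.25},
], squeeze=25)

```text
clock: 21.65
eef_pos: [678.6, 188.7, 5.1]
eef_rot: [-3.141, -0.0, -0.555]
wrist_force: [-1.5, -0.5, 5.5]
finger_gap: 33.8
```

Request:
play_rows([
  {"x": 0,"y": 0,"z": -0.01,"wx": 0,"wy": 0,"wz": 0,"grip": 0.25},
  {"x": 0,"y": 0,"z": -0.025,"wx": 0,"wy": 0,"wz": 0,"grip": 0.25},
  {"x": 0,"y": 0,"z": -0.03,"wx": 0,"wy": 0,"wz": 0,"grip": 0.25},
  {"x": 0,"y": 0,"z": -0.02,"wx": 0,"wy": 0,"wz": -10.6,"grip": 0.25},
  {"x": 0,"y": 0,"z": -0.01,"wx": 0,"wy": 0,"wz": -10.6,"grip": 0.25},
  {"x": 0,"y": 0,"z": 0,"wx": 0,"wy": 0,"wz": -10.6,"grip": 0.25},
  {"x": -0.01,"y": 0.012,"z": 0,"wx": 0,"wy": 0,"wz": 0,"grip": 0.25},
  {"x": -0.02,"y": 0.024,"z": 0,"wx": 0,"wy": 0,"wz": 0,"grip": 0.25},
  {"x": -0.02,"y": 0.024,"z": 0,"wx": 0,"wy": 0,"wz": 0,"grip": 0.25},
  {"x": -0.02,"y": 0.024,"z": 0,"wx": 0,"wy": 0,"wz": 0,"grip": 0.25},
  {"x": -0.02,"y": 0.024,"z": 0,"wx": 0,"wy": 0,"wz": 0,"grip": 0.25},
  {"x": -0.02,"y": 0.024,"z": 0,"wx": 0,"wy": 0,"wz": 0,"grip": 0.25},
  {"x": -0.02,"y": 0.024,"z": 0,"wx": 0,"wy": 0,"wz": 0,"grip": 0.25},
  {"x": -0.02,"y": 0.024,"z": 0,"wx": 0,"wy": 0,"wz": 0,"grip": 0.25},
  {"x": -0.02,"y": 0.024,"z": 0,"wx": 0,"wy": 0,"wz": 0,"grip": 0.25},
  {"x": -0.02,"y": 0.024,"z": 0,"wx": 0,"wy": 0,"wz": 0,"grip": 0.25},
  {"x": -0.011,"y": 0.011,"z": 0,"wx": 0,"wy": 0,"wz": 0,"grip": 0.25},
  {"x": 0,"y": 0,"z": 0,"wx": 0,"wy": 0,"wz": 0,"grip": 0.25},
  {"x": 0,"y": 0,"z": 0,"wx": 0,"wy": 0,"wz": 0,"grip": 0.25},
  {"x": 0,"y": 0,"z": 0,"wx": 0,"wy": 0,"wz": 0,"grip": 0.25},
])

```text
clock: 24.15
eef_pos: [477.9, -49.9, 99.7]
eef_rot: [-3.142, 0.0, 0.001]
wrist_force: [-0.7, -0.5, -0.8]
finger_gap: 33.7
```

```bash
python3 - <<'E'
from h import *
s=st(); im,d,i,P=drects(105,135,(400,560,-80,-20)); save('w8',im)
E
```

```text
t 24.15 pos [477.9 -49.9  99.7] rot [-3.142e+00  0.000e+00  1.000e-03] F [-0.7 -0.5 -0.8] gap 33.7 q [-0.18  0.27  1.83  0.    1.05  1.39]
wrist px [308. 316.] xy 479.6 -49.2 size 71.4 57.2 deg -24.6 z 119.1
```

View pics/w8.png

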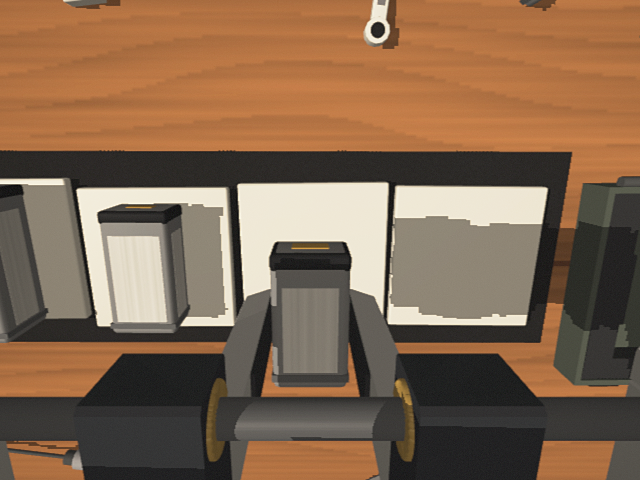

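pack_64 is held square over tile 3 (far edge cols 238–388). I lower 84 mm.

Request:
play_rows([
  {"x": 0,"y": 0,"z": 0.015,"wx": 0,"wy": 0,"wz": 0,"grip": 0.25},
  {"x": 0,"y": 0,"z": 0.022,"wx": 0,"wy": 0,"wz": 0,"grip": 0.25},
  {"x": 0,"y": 0,"z": 0.022,"wx": 0,"wy": 0,"wz": 0,"grip": 0.25},
  {"x": 0,"y": 0,"z": 0.013,"wx": 0,"wy": 0,"wz": 0,"grip": 0.25},
  {"x": 0,"y": 0,"z": 0.008,"wx": 0,"wy": 0,"wz": 0,"grip": 0.25},
  {"x": 0,"y": 0,"z": 0.003,"wx": 0,"wy": 0,"wz": 0,"grip": 0.25},
  {"x": 0,"y": 0,"z": 0.001,"wx": 0,"wy": 0,"wz": 0,"grip": 0.25},
  {"x": 0,"y": 0,"z": 0,"wx": 0,"wy": 0,"wz": 0,"grip": 0.25},
  {"x": 0,"y": 0,"z": 0,"wx": 0,"wy": 0,"wz": 0,"grip": 0.25},
])

```text
clock: 25.32
eef_pos: [477.7, -50.4, 16.1]
eef_rot: [3.141, -0.001, 0.0]
wrist_force: [-0.7, -0.6, -0.8]
finger_gap: 33.7
```

Request:
play_rows([
  {"x": 0,"y": 0,"z": 0.0008,"wx": 0,"wy": 0,"wz": 0,"grip": 0.25},
  {"x": 0,"y": 0,"z": 0,"wx": 0,"wy": 0,"wz": 0,"grip": 0.25},
  {"x": 0,"y": 0,"z": 0,"wx": 0,"wy": 0,"wz": 0,"grip": 0.6},
  {"x": 0,"y": 0,"z": 0,"wx": 0,"wy": 0,"wz": 0,"grip": 0.6},
  {"x": 0,"y": 0,"z": 0,"wx": 0,"wy": 0,"wz": 0,"grip": 0.6},
  {"x": 0,"y": 0,"z": -0.012,"wx": 0,"wy": 0,"wz": 0,"grip": 0.6},
  {"x": 0,"y": 0,"z": -0.025,"wx": 0,"wy": 0,"wz": 0,"grip": 0.6},
  {"x": 0,"y": 0,"z": -0.033,"wx": 0,"wy": 0,"wz": 0,"grip": 0.6},
  {"x": 0,"y": 0,"z": -0.033,"wx": 0,"wy": 0,"wz": 0,"grip": 0.6},
  {"x": 0,"y": 0,"z": -0.032,"wx": 0,"wy": 0,"wz": 0,"grip": 0.6},
  {"x": 0.03,"y": 0.02,"z": 0,"wx": 0,"wy": 0,"wz": 0,"grip": 0.6},
  {"x": 0.03,"y": 0.02,"z": 0,"wx": 0,"wy": 0,"wz": 0,"grip": 0.6},
  {"x": 0.03,"y": 0.02,"z": 0,"wx": 0,"wy": 0,"wz": 0,"grip": 0.6},
  {"x": 0.03,"y": 0.02,"z": 0,"wx": 0,"wy": 0,"wz": 0,"grip": 0.6},
  {"x": 0.03,"y": 0.021,"z": 0,"wx": 0,"wy": 0,"wz": 0,"grip": 0.6},
  {"x": 0.03,"y": 0.021,"z": 0,"wx": 0,"wy": 0,"wz": 0,"grip": 0.6},
])

```text
clock: 27.32
eef_pos: [658.4, -173.0, 150.9]
eef_rot: [3.141, -0.001, 0.0]
wrist_force: [-0.1, -0.4, 0.5]
finger_gap: 56.6
```

Request:
play_rows([
  {"x": 0,"y": 0,"z": 0,"wx": 0,"wy": 0,"wz": -9.8,"grip": 0.6},
  {"x": 0,"y": 0,"z": 0,"wx": 0,"wy": 0,"wz": -9.8,"grip": 0.6},
  {"x": 0,"y": 0,"z": 0,"wx": 0,"wy": 0,"wz": -9.8,"grip": 0.6},
  {"x": 0,"y": 0,"z": 0,"wx": 0,"wy": 0,"wz": -9.8,"grip": 0.6},
  {"x": 0,"y": 0,"z": 0,"wx": 0,"wy": 0,"wz": -9.8,"grip": 0.6},
  {"x": 0,"y": 0,"z": 0,"wx": 0,"wy": 0,"wz": 0,"grip": 0.6},
  {"x": 0,"y": 0,"z": 0,"wx": 0,"wy": 0,"wz": 0,"grip": 0.6},
  {"x": 0,"y": 0,"z": 0,"wx": 0,"wy": 0,"wz": 0,"grip": 0.6},
])

```text
clock: 28.32
eef_pos: [657.5, -172.3, 150.1]
eef_rot: [3.142, -0.0, 0.853]
wrist_force: [0.9, 0.1, -0.6]
finger_gap: 56.5
```

```bash
python3 - <<'E'
from h import *
s=st(); im,d,i,P=drects(11,22,(610,720,-220,-130)); save('w9',im)
im,d,i,P=drects(30,58,(400,560,-100,220),'top'); save('t9',im)
E
```

```text
t 28.32 pos [ 657.5 -172.3  150.1] rot [ 3.142 -0.     0.853] F [ 0.9  0.1 -0.6] gap 56.5 q [-0.31  0.64  1.16 -0.    1.34  0.41]
wrist px [311. 239.] xy 657.6 -173.0 size 48.4 26.7 deg 48.3 z 16.3
top px [270. 259.] xy 474.4 56.1 size 77.5 41.6 deg -0.2 z 47.2
top px [220. 257.] xy 478.8 161.7 size 94.0 50.5 deg -0.1 z 47.2
```

View pics/w9.png

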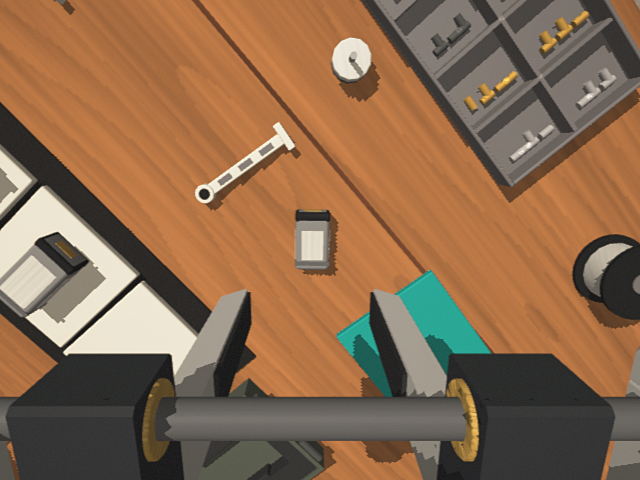

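pack_48 is under the tool at (311,239); the turquoise look-alike at (420,320) is clear of the fingers. From the top, pack_96 is at (478.8,161.7) and pack_80 at (474.4,56.1), both good. I descend.

Request:
play_rows([
  {"x": 0,"y": 0,"z": 0.02,"wx": 0,"wy": 0,"wz": 0,"grip": 0.55},
  {"x": 0,"y": 0,"z": 0.03,"wx": 0,"wy": 0,"wz": 0,"grip": 0.55},
  {"x": 0,"y": 0,"z": 0.03,"wx": 0,"wy": 0,"wz": 0,"grip": 0.55},
  {"x": 0,"y": 0,"z": 0.025,"wx": 0,"wy": 0,"wz": 0,"grip": 0.55},
  {"x": 0,"y": 0,"z": 0.02,"wx": 0,"wy": 0,"wz": 0,"grip": 0.55},
  {"x": 0,"y": 0,"z": 0.015,"wx": 0,"wy": 0,"wz": 0,"grip": 0.55},
  {"x": 0,"y": 0,"z": 0.006,"wx": 0,"wy": 0,"wz": 0,"grip": 0.55},
  {"x": 0,"y": 0,"z": 0,"wx": 0,"wy": 0,"wz": 0,"grip": 0.55},
  {"x": 0,"y": 0,"z": 0,"wx": 0,"wy": 0,"wz": 0,"grip": 0.15},
  {"x": 0,"y": 0,"z": 0,"wx": 0,"wy": 0,"wz": 0,"grip": 0.15},
  {"x": 0,"y": 0,"z": 0,"wx": 0,"wy": 0,"wz": 0,"grip": 0.15},
  {"x": 0,"y": 0,"z": 0,"wx": 0,"wy": 0,"wz": 0,"grip": 0.15},
  {"x": 0,"y": 0,"z": 0,"wx": 0,"wy": 0,"wz": 0,"grip": 0.15},
  {"x": 0,"y": 0,"z": 0,"wx": 0,"wy": 0,"wz": 0,"grip": 0.15},
], squeeze=20)

```text
clock: 30.18
eef_pos: [657.8, -172.4, 4.4]
eef_rot: [3.141, -0.0, 0.855]
wrist_force: [-1.1, 0.2, 5.3]
finger_gap: 26.6
```

Request:
play_rows([
  {"x": 0,"y": 0,"z": -0.01,"wx": 0,"wy": 0,"wz": 0,"grip": 0.15},
  {"x": 0,"y": 0,"z": -0.025,"wx": 0,"wy": 0,"wz": 0,"grip": 0.15},
  {"x": 0,"y": 0,"z": -0.03,"wx": 0,"wy": 0,"wz": 0,"grip": 0.15},
  {"x": 0,"y": 0,"z": -0.02,"wx": 0,"wy": 0,"wz": 9.8,"grip": 0.15},
  {"x": 0,"y": 0,"z": -0.01,"wx": 0,"wy": 0,"wz": 9.8,"grip": 0.15},
  {"x": 0,"y": 0,"z": 0,"wx": 0,"wy": 0,"wz": 9.8,"grip": 0.15},
  {"x": 0,"y": 0,"z": 0,"wx": 0,"wy": 0,"wz": 9.8,"grip": 0.15},
  {"x": 0,"y": 0,"z": 0,"wx": 0,"wy": 0,"wz": 9.8,"grip": 0.15},
  {"x": -0.013,"y": -0.002,"z": 0,"wx": 0,"wy": 0,"wz": 0,"grip": 0.15},
  {"x": -0.026,"y": -0.002,"z": 0,"wx": 0,"wy": 0,"wz": 0,"grip": 0.15},
  {"x": -0.026,"y": -0.002,"z": 0,"wx": 0,"wy": 0,"wz": 0,"grip": 0.15},
  {"x": -0.026,"y": -0.002,"z": 0,"wx": 0,"wy": 0,"wz": 0,"grip": 0.15},
  {"x": -0.026,"y": -0.002,"z": 0,"wx": 0,"wy": 0,"wz": 0,"grip": 0.15},
  {"x": -0.026,"y": -0.002,"z": 0,"wx": 0,"wy": 0,"wz": 0,"grip": 0.15},
  {"x": -0.026,"y": -0.003,"z": 0,"wx": 0,"wy": 0,"wz": 0,"grip": 0.15},
  {"x": -0.012,"y": -0.002,"z": 0,"wx": 0,"wy": 0,"wz": 0,"grip": 0.15},
  {"x": 0,"y": 0,"z": 0,"wx": 0,"wy": 0,"wz": 0,"grip": 0.15},
  {"x": 0,"y": 0,"z": 0,"wx": 0,"wy": 0,"wz": 0,"grip": 0.15},
  {"x": 0,"y": 0,"z": 0,"wx": 0,"wy": 0,"wz": 0,"grip": 0.15},
])

```text
clock: 32.55
eef_pos: [477.0, -155.4, 98.8]
eef_rot: [-3.142, 0.0, 0.0]
wrist_force: [0.6, 0.2, -0.5]
finger_gap: 26.7
```

```bash
python3 - <<'E'
from h import *
s=st(); im,d=manip.camera('wrist'); save('w10',im)
E
```

```text
t 32.55 pos [ 477.  -155.4   98.8] rot [-3.142  0.     0.   ] F [ 0.6  0.2 -0.5] gap 26.7 q [-0.39  0.31  1.77  0.    1.06  1.18]
```

View pics/w10.png

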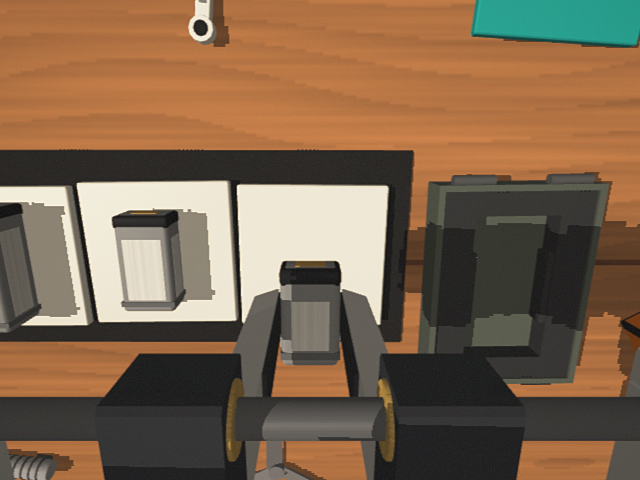

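pack_48 is square over tile 4 (far edge cols 238–388); pack_64 stands flat on tile 3 at (148,262). I lower 84 mm.

Request:
play_rows([
  {"x": 0,"y": 0,"z": 0.015,"wx": 0,"wy": 0,"wz": 0,"grip": 0.15},
  {"x": 0,"y": 0,"z": 0.022,"wx": 0,"wy": 0,"wz": 0,"grip": 0.15},
  {"x": 0,"y": 0,"z": 0.022,"wx": 0,"wy": 0,"wz": 0,"grip": 0.15},
  {"x": 0,"y": 0,"z": 0.012,"wx": 0,"wy": 0,"wz": 0,"grip": 0.15},
  {"x": 0,"y": 0,"z": 0.008,"wx": 0,"wy": 0,"wz": 0,"grip": 0.15},
  {"x": 0,"y": 0,"z": 0.003,"wx": 0,"wy": 0,"wz": 0,"grip": 0.15},
  {"x": 0,"y": 0,"z": 0.001,"wx": 0,"wy": 0,"wz": 0,"grip": 0.15},
  {"x": 0,"y": 0,"z": 0,"wx": 0,"wy": 0,"wz": 0,"grip": 0.15},
  {"x": 0,"y": 0,"z": 0,"wx": 0,"wy": 0,"wz": 0,"grip": 0.15},
])

```text
clock: 33.72
eef_pos: [476.7, -155.5, 16.3]
eef_rot: [3.141, -0.001, 0.0]
wrist_force: [0.3, -0.1, -0.5]
finger_gap: 27.0
```

Request:
play_rows([
  {"x": 0,"y": 0,"z": 0.0015,"wx": 0,"wy": 0,"wz": 0,"grip": 0.15},
  {"x": 0,"y": 0,"z": 0,"wx": 0,"wy": 0,"wz": 0,"grip": 0.15},
  {"x": 0,"y": 0,"z": 0,"wx": 0,"wy": 0,"wz": 0,"grip": 0.55},
  {"x": 0,"y": 0,"z": 0,"wx": 0,"wy": 0,"wz": 0,"grip": 0.55},
  {"x": 0,"y": 0,"z": 0,"wx": 0,"wy": 0,"wz": 0,"grip": 0.55},
  {"x": 0,"y": 0,"z": -0.012,"wx": 0,"wy": 0,"wz": 0,"grip": 0.55},
  {"x": 0,"y": 0,"z": -0.025,"wx": 0,"wy": 0,"wz": 0,"grip": 0.55},
  {"x": 0,"y": 0,"z": -0.04,"wx": 0,"wy": 0,"wz": 0,"grip": 0.55},
  {"x": 0,"y": 0,"z": -0.04,"wx": 0,"wy": 0,"wz": 0,"grip": 0.55},
  {"x": 0,"y": 0,"z": -0.04,"wx": 0,"wy": 0,"wz": 0,"grip": 0.55},
  {"x": -0.02,"y": 0.03,"z": 0,"wx": 0,"wy": 0,"wz": 0,"grip": 0.55},
  {"x": -0.02,"y": 0.03,"z": 0,"wx": 0,"wy": 0,"wz": 0,"grip": 0.55},
  {"x": -0.02,"y": 0.03,"z": 0,"wx": 0,"wy": 0,"wz": 0,"grip": 0.55},
  {"x": -0.02,"y": 0.03,"z": 0,"wx": 0,"wy": 0,"wz": 0,"grip": 0.55},
  {"x": -0.02,"y": 0.03,"z": 0,"wx": 0,"wy": 0,"wz": 0,"grip": 0.55},
  {"x": -0.02,"y": 0.03,"z": 0,"wx": 0,"wy": 0,"wz": 0,"grip": 0.55},
  {"x": -0.02,"y": 0.03,"z": 0,"wx": 0,"wy": 0,"wz": 0,"grip": 0.55},
  {"x": -0.02,"y": 0.03,"z": 0,"wx": 0,"wy": 0,"wz": 0,"grip": 0.55},
  {"x": 0,"y": 0,"z": 0,"wx": 0,"wy": 0,"wz": 0,"grip": 0.55},
  {"x": 0,"y": 0,"z": 0,"wx": 0,"wy": 0,"wz": 0,"grip": 0.55},
])

```text
clock: 36.22
eef_pos: [316.8, -395.0, 171.9]
eef_rot: [3.141, -0.0, 0.0]
wrist_force: [-0.3, 0.1, -0.2]
finger_gap: 51.6
```

```bash
python3 - <<'E'
from h import *
s=st(); im,d,i,P=drects(20,58,(400,560,-210,220),'top'); save('t11',im)
im,d,i,P=drects(45,58,(400,560,110,220),'top')
im,d,i,P=drects(37,47,(400,560,10,100),'top')
im,d,i,P=drects(30,38,(400,560,-100,0),'top')
E
```

```text
t 36.23 pos [ 316.8 -395.   171.9] rot [ 3.141 -0.     0.   ] F [-0.3  0.1 -0.2] gap 51.6 q [-0.97  0.23  1.69  0.    1.22  0.6 ]
top px [371. 261.] xy 474.9 -152.8 size 46.0 25.1 deg 0.7 z 43.0
top px [322. 259.] xy 477.4 -50.4 size 62.5 33.4 deg 0.9 z 43.0
top px [271. 259.] xy 474.5 56.2 size 77.7 42.2 deg -0.2 z 43.0
top px [220. 257.] xy 479.0 162.1 size 93.5 51.9 deg 1.0 z 43.0
top px [218. 258.] xy 478.6 163.1 size 93.4 47.2 deg 1.7 z 50.1
top px [272. 259.] xy 474.6 57.4 size 77.0 41.3 deg 0.9 z 42.1
top px [321. 255.] xy 485.0 -48.3 size 43.2 21.6 deg -25.6 z 33.8
```

View pics/t11.png

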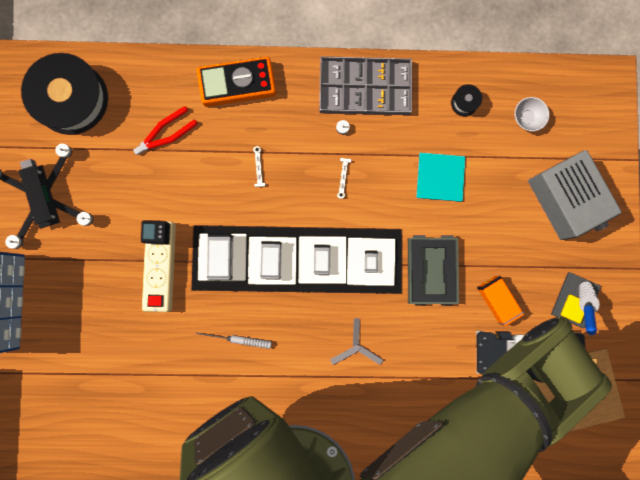

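The top view shows all four packs centred and square on their tiles in size order, largest at (219,258) by the strip down to smallest at (371,261). The arm is clear, and the packs are within about 3 mm of the tile centres and under 2° off square. I hand in.

```bash
python3 -c "
from cell import manip
print(manip.sign_off())"
```

```text
the job is handed in; nothing more can be done
None
```

All four packs are on the tiles, one to a tile, largest (pack_96) next to the power strip, then pack_80, pack_64 and pack_48 on the farthest tile. I drew pack_96 straight up out of the foam, carried each pack level, and lowered each to within about 1 mm of its tile before opening the fingers. The job was handed in at about 36 s of the 109 s allowed; the sign-off reports no verdict.

- **Placement:** The last top view showed every pack within about 3 mm of its tile centre and under 2° off square. It also showed the arm clear of everything and the look-alikes untouched.
- **Doubtful readings:** The last reading of pack_64 alone gave part of the pack, turned about 26°. That was the height band clipping noisy depth; the full outline gave 0.9°. Pack_48 read −152.8 mm along the row because it was projected at a height too great for it. It was released at −155.5 mm.
- **Refused call:** The first move call was refused because each row needs every field. Nothing moved.

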